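# Set sprung tweezers to the gap on a tip gauge and hold it

## Task

Lift the sprung tweezers off their grey rest and squeeze them so that the gap between the tips matches the gap set on the aluminium gauge: with the tips hovering just above the two pins of the gauge, not touching it, the blue tip is right over the blue pin and the orange tip right over the orange pin. Hold the gap steady there for at least two seconds and finish while still holding the tweezers; do not drop them, shift the gauge's orange pin or disturb the pot, slide box or pen nearby.

Things in the scene. Friction and masses are not known exactly. Their poses are not given: they have to be found in the camera images.
- rest: Grey instrument rest, fixed to the bench; base 104 x 76 x 8 mm, origin at the centre of its underside. Two bars, 8 mm thick, tops 44 mm high, stand across it at own x = -42 and +42 mm and carry the tweezers between small end lips 7 mm higher at y = -36 and +36 mm. Fingers go down between the bars, beside the tweezers.
- tweezers: Sprung steel tweezers, 155 mm long, 12 mm tall, about 70 g, on the rest. Origin on the underside, mid-way between the grip plates when relaxed; own x points to the tips, y to the blue-tipped arm, which is rigid with this body. Heel hinge at x = -70 mm. The black rubber grip plates are 28 mm long (x -14 to +14), relaxed 44 mm wide over their outer faces: pinch them from above, across y.
- tweezers_grip (a point): Point mid-way between the two grip plates of the relaxed tweezers, half-way up (6 mm above the underside): the place to grasp, near the centre of mass. Axes as the body tweezers. Each plate's outer face flares 0.08 rad when relaxed, so the faces are parallel at a squeeze of 0.16 rad.
- squeeze (a joint): Squeeze (rad): turn of the orange arm towards the blue arm about the heel hinge. 0 = relaxed, tip points 42 mm apart; stop at 0.23, about 9 mm apart. Tip distance = 287 mm x sin(0.147 - angle/2); width over the grip plates about 44 mm - 70 mm x angle. A spring opens it: pinching takes 2.3 N at 0, 7.3 N at 0.22. Pinched evenly, each arm closes by half the angle.
- tip_blue (a point): Tip point of the left arm (own +y), in a blue cap 14 mm long, 4 mm wide, 8 mm tall; the point lies 3 mm behind the cap's end, half-way up (cap's underside 4 mm below). 72 mm ahead of the grip plates.
- tip_orange (a point): The same point on the right arm (own -y), in an orange cap.
- gauge: Tip-gap gauge: aluminium block fixed to the bench, 44 (x) x 90 (y) x 30 mm high; origin at the centre of its underside. Two round pins, 7 mm diameter, stand 8 mm above its top on the line x = 0: the blue one fixed at y = +10 mm, the orange one on a sliding carriage at y = -2 to -20 mm. The tweezers come in over it from its -x side, pointing along its +x.
- mark_blue (a point): Centre of the top of the blue pin, 38 mm above the bench. Axes as the gauge.
- mark_orange (a point): Centre of the top of the orange pin, 38 mm above the bench.
- gap_slide (a joint): Place of the orange pin (m): the pins' centres are 12 mm + this value apart (0 to 18 mm). Stiff; it stays where it is set.
- specimen_pot: Loose specimen pot with a yellow cap, 51 mm across, 62 mm high; origin at the centre of its underside. Leave alone.
- slide_box: Loose blue slide box, 130 x 42 x 32 mm; origin at the centre of its underside. Leave alone.
- pen: Loose black marker pen, 136 mm long, lying; leave alone.

How it is judged:
On the way, in this order (a step that is already met when the one before it is completed fails the run):
1. the tweezers are lifted clear of the rest in the fingers (height (world z) of tweezers_grip above 0.056 m and contact force between tweezers and rest below 0.1 N and contact force between the fingers and tweezers above 1 N), for 0.2 s.
2. each tip is held over its own pin, close above it and off the gauge, for two seconds (horizontal distance between tip_blue and mark_blue below 0.003 m and horizontal distance between tip_orange and mark_orange below 0.003 m and z of tip_blue in the frame of mark_blue between 0.004 and 0.025 m and z of tip_orange in the frame of mark_blue between 0.004 and 0.025 m and contact force between tweezers and gauge below 0.1 N and contact force between tweezers and rest below 0.1 N and contact force between the fingers and tweezers above 1 N and linear speed of tweezers below 0.02 m/s), for 1.8 s.
At the end, for the whole second after the job is handed in: The tweezers are held still in the fingers, touching neither the gauge nor the rest; the blue tip point is within 3 mm sideways of the blue pin's centre and the orange tip point within 3 mm of the orange pin's centre, both 4 to 25 mm above the pin tops (all of step 2 and height (world z) of tweezers_grip above 0.035 m); the arm keeps its last pose, push and grip.
It fails at once if the tweezers are dropped (height (world z) of tweezers_grip below 0.028 m).
It fails at once if the gauge's orange pin is shifted by more than 3 mm (distance of mark_orange from where it was at the start of the episode above 0.003 m).
It fails at once if the specimen pot is moved by more than 15 mm (distance of specimen_pot from where it was at the start of the episode above 0.015 m).
It fails at once if the slide box is moved by more than 15 mm (distance of slide_box from where it was at the start of the episode above 0.015 m).
It fails at once if the marker pen is moved by more than 15 mm (distance of pen from where it was at the start of the episode above 0.015 m).
It also fails if it takes over 48 s, if anything falls off the work surface, if the arm or the gripper's body presses on something with over 40 N, if the wrist force passes 120 N, or if a joint passes its speed limit or range.

## Robot

A 7-joint arm with a two-finger parallel gripper is mounted at the origin on a cart in front of the work surface, level with it; the furniture and walls round the work are solid. World frame = base frame: x ahead of the robot, y to its left, z up, the work surface at z = 0. Lengths are in m, angles in rad, forces in N, time in s.
With the tool pointing down it reaches from about 0.4 to 0.9 m from the base axis. Payload 5.6 kg.
Tool frame: the origin (TCP) lies midway between the tips of the shut fingers; the grasp point (between the pads) lies 19 mm behind it; y points along the fingers, z is the direction in which the jaws open and shut, and the axes are right-handed (so a half turn about y gives the same grasp; the last joint's range is limited). The gripper opens to 92 mm and grips with 3 to 60 N. Pads are 20 mm wide; open, the fingers measure 128 mm over their backs; the gripper's body (75 mm by 189 mm) begins 69 mm behind the grasp point.
Start: joints at [1.217, 0.468, -0.012, 1.603, 0.006, 1.071, -0.056], TCP at [0.199, -0.619, 0.215] pointing down, gripper open.
Joint ranges: [-2.53, 2.53], [-0.31, 2.02], [-1.57, 1.55], [0.28, 2.44], [-1.29, 4.43], [0.15, 1.84], [-2.92, 2.92]. Speed limits (rad/s): [2.57, 2.57, 3.14, 3.14, 3.14, 3.14, 3.14].

## Interface

Orientations are given as a 3x3 rotation matrix whose columns are the frame's x, y, z axes.
In Python, from station import env, effector, solver, viewer, workorder, search_frame, tip_of gives the robot as it stands. Calls block until the motion is done:
- env.reach(position, orientation): joint-space move of the TCP to a pose.
- env.movel(position, frame=None, rate=0.15): straight line of the TCP; frame=None keeps the orientation; rate is the mean speed in m/s.
- env.goto_joints(angles): joint-space move.
- effector.release() and effector.grasp(squeeze=None): open the fingers fully, or close them until they stop; squeeze is the grip in N (None keeps the last).
- env.pause(seconds).
- solver.inverse_kinematics(position, orientation): joint angles nearest the present ones, or None.
- env.sense(): the state.
- viewer.read_camera(name): name is "side" or "top"; returns (picture, depth): 420x560x3 uint8, red, green, blue; 420x560 float32, m along the optical axis (not along the pixel's ray), 0 where there is no reading.
- viewer.camera_info(name): a dict with "intrinsics" (3x3 intrinsics, pixels), "eye" and "rotation" of the camera in the world. Camera axes: x right, y up, looking along -z (the intrinsics and any distortion apply to the point x, -y, -z); pixel columns grow to the right and rows downward; lengths in m; the calibration is good to about 2 mm. A picture is of the moment at which its call begins. camera_info takes no time and is no camera call.
A pose or a line that the arm cannot do raises env.PlanningError and nothing moves.
- workorder.finish_job(): hands the job in, once; it reports no verdict.
Trained networks look in the newest picture that a camera, given by its name, has taken for a name from the list of things; names that differ only in an ending like _2 or _b are one class to them, and where a whole thing is asked for, a point or a joint stands for the part that bears it (a point fixed in the world has none). Each returns a list of dicts, best first, with "score" (0 to 1); they miss things now and then, are a little off and sometimes report something else, mostly with a low value. They report only what shows in the picture. A call takes as long as a camera call.
- search_frame(camera, name): "at" ([x, y, z] in m, in world coordinates, good to about 4 mm: the middle of the surface that is visible of it).
- tip_of(camera, name): "at" ([x, y, z] in m, in world coordinates, good to about 4 mm: a listed point, or the origin of a listed thing).
The state is a dict: "t": time; "joint_positions": joint angles; "joint_velocities": joint speeds; "tau": joint torques, N m; "ee_pos": TCP position; "tcp_rot": TCP orientation; "wrist_force": force on the tool from outside, world axes, zero at the start; "moment": the same for the moment, N m; "gripper_width": finger opening in m.
Only numpy, scipy, OpenCV 4.12 (cv2) and the standard library are available. Lean on these libraries where they do the work, as an engineer would, in place of code of your own. Each camera call takes 0.05 s, during which the arm holds its last target.

## Working session

There is one attempt and no reset: what is moved stays moved. The work goes in short steps, each a Python script; the robot and the scene stay as the last script left them, time stands still between calls to the robot, and variables do not carry over. Pictures are saved under pics/ and viewed, and the job is handed in when it is done.

```bash
ls; mkdir -p pics; python3 - <<'E'
from station import env, effector, solver, viewer, workorder, search_frame, tip_of
import cv2,numpy as np
for c in("top","side"):
    p,d=viewer.read_camera(c); cv2.imwrite(f"pics/{c}0.png",p[:,:,::-1])
    i=viewer.camera_info(c); print(c,i)
    for n in["rest","tweezers","tweezers_grip","tip_blue","tip_orange","gauge","mark_blue","mark_orange","specimen_pot","slide_box","pen"]:
        print(n,[(np.round(r["at"],4).tolist(),round(r["score"],2)) for r in tip_of(c,n)[:2]])
s=env.sense();print(s)
E
```

```text
pics
top {'intrinsics': array([[463.13248289,   0.        , 281.90674893],
       [  0.        , 463.13248289, 217.37074264],
       [  0.        ,   0.        ,   1.        ]]), 'eye': array([0.36749145, 0.31332207, 1.16659845]), 'rotation': array([[-0.01841399,  0.99048007, -0.13641908],
       [-0.99976419, -0.01666977,  0.01391721],
       [ 0.01151065,  0.13664318,  0.99055345]])}
rest [([0.4806, 0.1567, 0.0019], 0.88)]
tweezers [([0.4878, 0.157, 0.0423], 0.86)]
tweezers_grip [([0.4873, 0.1583, 0.0509], 0.69), ([0.489, 0.1575, 0.0397], 0.46)]
tip_blue [([0.5492, 0.1905, 0.0485], 0.85)]
tip_orange [([0.5584, 0.1479, 0.0522], 0.71)]
gauge [([0.4865, 0.3924, -0.0006], 0.64)]
mark_blue [([0.4836, 0.4036, 0.0394], 0.7)]
mark_orange []
specimen_pot [([0.6323, 0.4239, -0.0015], 0.9)]
slide_box []
pen [([0.4945, 0.5527, 0.0035], 0.51), ([0.629, 0.0515, 0.0036], 0.49)]
side {'intrinsics': array([[393.10724492,   0.        , 281.81515647],
       [  0.        , 393.10724492, 202.27487791],
       [  0.        ,   0.        ,   1.        ]]), 'eye': array([0.52330283, 0.93794888, 0.6252692
[... 869 characters left out ...]
41151, -0.05631303]), 'joint_velocities': array([-0.00163792,  0.0006309 ,  0.00030802,  0.00084821, -0.00122359,
        0.00048622, -0.00018043]), 'tau': array([ 1.10462417e-03, -5.20422900e+01, -1.23566593e-02, -2.44052356e+01,
       -5.67746290e-02,  1.13419470e-02,  9.35059603e-06]), 'ee_pos': array([ 0.19873499, -0.61887692,  0.21461235]), 'tcp_rot': array([[-9.52108962e-01, -5.14787931e-05,  3.05758929e-01],
       [-3.05758925e-01, -6.69083204e-05, -9.52108962e-01],
       [ 6.94712366e-05, -9.99999996e-01,  4.79639110e-05]]), 'wrist_force': array([-0.1282408 ,  0.52838032,  0.63520661]), 'moment': array([-0.00793714, -0.02643756,  0.00898958]), 'gripper_width': 0.09177421441514907}
```

View pictures.

View pics/top0.png

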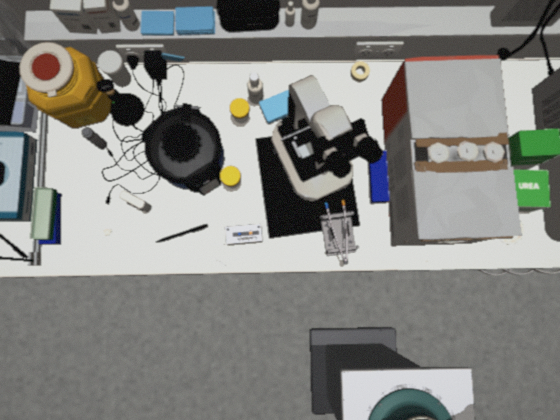

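View pics/side0.png

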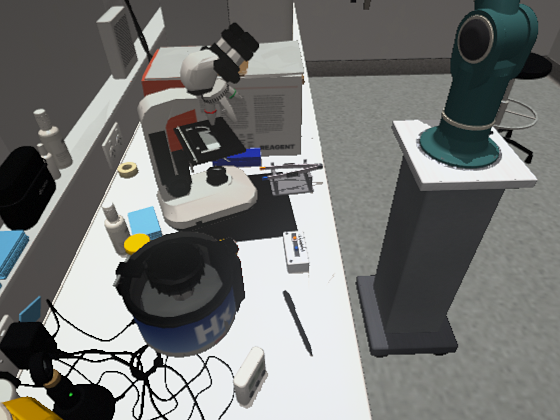

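```bash
cat > h.py <<'E'
from station import env, effector, solver, viewer, workorder, search_frame, tip_of
import cv2,numpy as np
def cloud(c,d):
    i=viewer.camera_info(c);K=i["intrinsics"];h,w=d.shape
    u,v=np.meshgrid(np.arange(w),np.arange(h))
    P=np.stack([(u-K[0,2])/K[0,0]*d,-(v-K[1,2])/K[1,1]*d,-d],-1)
    return P@i["rotation"].T+i["eye"]
def proj(c,X):
    i=viewer.camera_info(c);K=i["intrinsics"]
    p=(np.atleast_2d(X)-i["eye"])@i["rotation"]
    return np.stack([K[0,0]*p[:,0]/-p[:,2]+K[0,2],K[1,1]*-p[:,1]/-p[:,2]+K[1,2]],-1)
E
python3 - <<'E'
from h import *
p,d=viewer.read_camera("top");P=cloud("top",d);np.savez("top0.npz",p=p,d=d)
p2,d2=viewer.read_camera("side");np.savez("side0.npz",p=p2,d=d2)
ys=np.arange(0.56,-0.08,-0.02);xs=np.arange(0.30,0.82,0.02)
ok=d>0
H={}
for n,(dd,c) in {"t":(d,"top"),"s":(d2,"side")}.items():
    Q=cloud(c,dd)[dd>0]
    for q in Q:
        k=(int(np.floor(q[0]/.02+1e-9)),int(np.floor(q[1]/.02)))
        if q[2]<0.6: H[k]=max(H.get(k,-9),q[2])
print("y(cm)->",[int(round(y*100)) for y in ys])
for x in xs[::-1]:
    k=int(round(x/.02)); print("%.2f"%x," ".join("%3d"%(round(1000*H.get((k,int(round(y/.02))),-.01))) for y in ys))
for c,pp,(cx,cy,w,h) in(("top",p,(215,190,150,85)),("side",p2,(240,140,100,140))):
    im=pp[cy:cy+h,cx:cx+w,::-1]; s=min(800/w,600/h);cv2.imwrite(f"pics/{c}0z.png",cv2.resize(im,None,fx=s,fy=s,interpolation=cv2.INTER_CUBIC)); print(c,s)
E
```

```text
y(cm)-> [56, 54, 52, 50, 48, 46, 44, 42, 40, 38, 36, 34, 32, 30, 28, 26, 24, 22, 20, 18, 16, 14, 12, 10, 8, 6, 4, 2, 0, -2, -4, -6]
0.80   8   3   2   3   4   3   3  64  67  66  63  28  28  28  29  26  25  41  38   0 -10 -10   2   3   3   4   3 240 239 239 239 239
0.78  10 124 129 130 117   3   4  66  67  66  63  27  29  28  39 144 272 275 -10 -10 -10 -10  -1   3   2   6   4 239 240 239 239 239
0.76 134 136 137 135 133   1   6   3  64  65   6   3  26  42 274 281 286 287 -10 -10 -10 -10 -10   1 -10   3   4 239 240 240 240 241
0.74 138 138 138 141 139 135 108   4   4   4   6   4  34  54 234 289 290 290 289 176 178 -10 -10   0   0   4   3 240 240 240 240 239
0.72 144 155 156 154 151 139 135   3   4   4   8   5  39 118 133 290 291 292 292 183 181 180 -10 -10   0   1   4 240 242 240 242 242
0.70 156 159 157 159 157 138 139   4   3   4   4   5   6 116 129 283 293 293 314 286 186 182 -10 -10   1   2   3 243 241 241 241 243
0.68 156 157 156 158 156 143 138 128   5   5   5   6   5 174 183 191 324 340 345 348 186 182 -10   0   1  22  -1 244 244 243 245 243
0.66 157 157 156 159 156 139 137 127 
[... 1962 characters left out ...]
 -894 -890 -892 -894 -892 -892 -888 -891 -890 -884 -891 -886 -887 -888 -889 -888 -886 -887 -894 -889 -884 -890 -894 -892 -890 -885 -889 -892 -884 -886 -894 -892
0.34 -889 -889 -891 -890 -891 -892 -889 -887 -893 -889 -892 -891 -893 -891 -885 -892 -892 -896 -891 -888 -892 -891 -891 -885 -892 -893 -888 -886 -892 -892 -893 -892
0.32 -891 -890 -887 -887 -891 -891 -890 -889 -888 -893 -891 -889 -889 -884 -890 -888 -893 -897 -893 -886 -890 -887 -891 -892 -890 -895 -892 -894 -894 -891 -890 -893
0.30 -893 -891 -892 -891 -893 -890 -886 -891 -889 -892 -893 -891 -897 -890 -894 -892 -890 -886 -882 -889 -889 -892 -893 -889 -884 -888 -888 -891 -889 -891 -890 -888
top 5.333333333333333
side 4.285714285714286
```

```bash
echo
```

```text
(no output)
```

View pics/top0z.png

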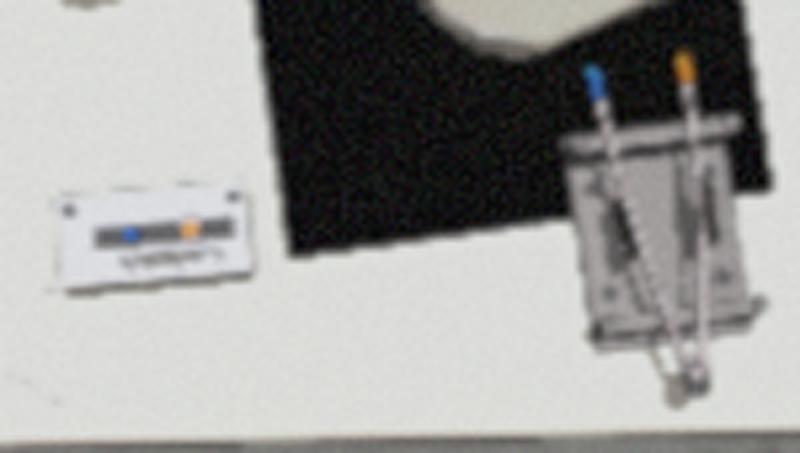

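View pics/side0z.png

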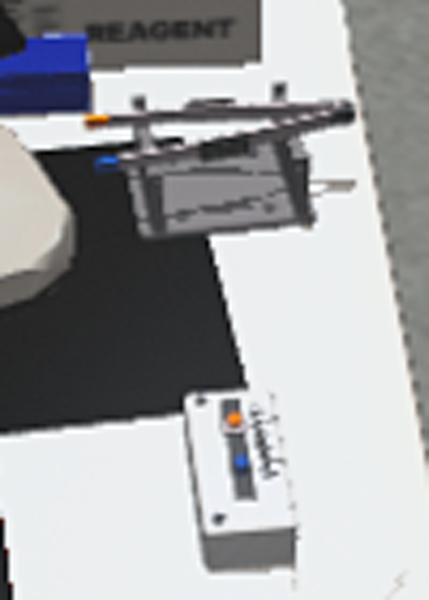

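```bash
cat >> h.py <<'E'
def blob(c,p,col,X,r=10,off=0):
    """sub-pixel weighted colour centroid near world X"""
    u0,v0=proj(c,X)[0];u0=int(round(u0));v0=int(round(v0))
    a=p[v0-r:v0+r+1,u0-r:u0+r+1].astype(float);R,G,B=a[...,0],a[...,1],a[...,2]
    w=np.clip((B-R)-25,0,None) if col=="b" else np.clip((R-B)-25,0,None)
    # keep the largest component
    n,l,st,_=cv2.connectedComponentsWithStats((w>0).astype(np.uint8))
    if n<2:return None
    k=max(range(1,n),key=lambda k:w[l==k].sum());w=w*(l==k)
    v,u=np.mgrid[v0-r:v0+r+1,u0-r:u0+r+1]
    return np.array([(u*w).sum(),(v*w).sum()])/w.sum(),int((w>0).sum()),[int(x) for x in st[k]]
def ray_at(c,uv,z):
    i=viewer.camera_info(c);K=i["intrinsics"]
    d=i["rotation"]@np.array([(uv[0]-K[0,2])/K[0,0],-(uv[1]-K[1,2])/K[1,1],-1])
    return i["eye"]+d*(z-i["eye"][2])/d[2]
E
python3 - <<'E'
from h import *
for c in("top","side"):
    p=np.load(c+"0.npz")["p"]
    for n,col,X,z in(("mb","b",(.487,.4055,.038),.037),("mo","o",(.49,.3815,.038),.037),("tb","b",(.550,.189,.05),.052),("to","o",(.558,.148,.05),.052)):
        b=blob(c,p,col,X,7); print(c,n,b, b and ray_at(c,b[0],z).round(4))
E
```

```text
top mb (array([238.97058824, 233.40374332]), 10, [7, 6, 3, 4, 10]) [0.4852 0.4033 0.037 ]
top mo (array([250.17787419, 232.53362256]), 13, [8, 7, 4, 4, 13]) [0.4869 0.3758 0.037 ]
top tb (array([326.12215132, 204.81677302]), 30, [5, 3, 5, 8, 30]) [0.5501 0.1892 0.052 ]
top to (array([342.90196078, 202.21568627]), 28, [5, 5, 5, 7, 28]) [0.5559 0.1479 0.052 ]
side mb (array([295.86405229, 247.16732026]), 15, [6, 6, 4, 5, 15]) [0.4861 0.4046 0.037 ]
side mo (array([294.25377107, 237.20496894]), 13, [7, 4, 4, 4, 13]) [0.4879 0.3769 0.037 ]
side tb (array([264.58156028, 177.04052685]), 22, [5, 6, 6, 4, 22]) [0.549  0.1905 0.052 ]
side to (array([262.14546732, 167.27969079]), 20, [5, 6, 7, 4, 20]) [0.5551 0.1507 0.052 ]
```

```bash
cat >> h.py <<'E'
TH=0.35
def Rm(psi,th=TH):
    y=np.array([np.sin(th)*np.cos(psi),np.sin(th)*np.sin(psi),-np.cos(th)])
    z=np.array([np.sin(psi),-np.cos(psi),0]);x=np.cross(y,z)
    return np.stack([x,y,z],-1)
def tcp(g,psi,th=TH): return np.array(g)+0.019*Rm(psi,th)[:,1]
E
python3 - <<'E'
from h import *
print(env.sense()["t"])
psi=0.146;g=np.array([.486,.158,.050]);R=Rm(psi)
pre=tcp(g,psi)-0.15*R[:,1]; hi=tcp([.38,.13,.36],psi)
gp=np.array([.4145,.386,.052])
for n,(P,RR) in dict(grasp=(tcp(g,psi),R),pre=(pre,R),hi=(hi,R),gauge=(tcp(gp,.062),Rm(.062)),lift=(tcp(g+[-.04,0,.05],psi),R),sup=(np.array([.199,-.619,.42]),env.sense()["tcp_rot"])).items():
    q=solver.inverse_kinematics(P,RR);print(n,P.round(3),None if q is None else np.round(q,2))
E
```

```text
1.3
grasp [0.492 0.159 0.032] None
pre [0.442 0.151 0.173] [-0.69  0.05  0.21  2.34  0.24  0.44 -2.11]
hi [0.386 0.131 0.342] [-0.2  -0.29 -0.24  2.18  0.04  0.9  -1.88]
gauge [0.421 0.386 0.034] [-1.32  0.55  0.44  2.14  0.16  0.27 -2.62]
lift [0.452 0.159 0.082] [-0.3   0.29 -0.2   2.36  0.8   0.24 -2.67]
sup [ 0.199 -0.619  0.42 ] [ 1.21  0.35 -0.    1.32  0.    1.48 -0.05]
```

```bash
python3 - <<'E'
from h import *
psi=0.146;g=np.array([.486,.158,.050]);gp=np.array([.4145,.386,.052])
F=np.diag([-1,1,-1.])
for th in(-.2,-.1,0,.1,.2,.28,.35):
  for f in(0,1):
    for n,(gg,ps) in dict(grasp=(g,psi),gauge=(gp,.062),lift=(g+[-.04,0,.05],psi)).items():
      R=Rm(ps,th)@(F if f else np.eye(3))
      q=solver.inverse_kinematics(tcp(gg,ps,th),R);print(th,f,n,None if q is None else np.round(q,2))
E
```

```text
-0.2 0 grasp [ 0.06  0.68 -0.55  1.89  0.37  0.89 -2.1 ]
-0.2 0 gauge [-0.14  0.86 -0.86  1.76  0.58  0.98 -2.73]
-0.2 0 lift [ 0.15  0.58 -0.67  1.96  0.35  0.94 -2.14]
-0.2 1 grasp [ 0.17  0.73 -0.7   1.88  0.49  0.93  0.94]
-0.2 1 gauge [-0.13  0.87 -0.88  1.76  0.59  0.99  0.4 ]
-0.2 1 lift [ 0.42  0.79 -1.1   1.94  0.69  1.1   0.71]
-0.1 0 grasp [ 0.06  0.63 -0.54  1.96  0.42  0.77 -2.16]
-0.1 0 gauge [-0.23  0.76 -0.74  1.83  0.56  0.86 -2.74]
-0.1 0 lift [ 0.17  0.53 -0.69  2.02  0.41  0.83 -2.19]
-0.1 1 grasp [ 0.15  0.67 -0.67  1.95  0.53  0.81  0.9 ]
-0.1 1 gauge [-0.07  0.91 -1.01  1.82  0.81  1.    0.21]
-0.1 1 lift [ 0.47  0.78 -1.15  2.01  0.79  1.03  0.62]
0 0 grasp [ 0.04  0.58 -0.52  2.03  0.47  0.64 -2.22]
0 0 gauge [-0.34  0.68 -0.62  1.89  0.57  0.75 -2.79]
0 0 lift [ 0.17  0.49 -0.7   2.09  0.47  0.72 -2.26]
0 1 grasp [ 0.26  0.69 -0.81  2.02  0.74  0.75  0.7 ]
0 1 gauge [-0.03  0.95 -1.12  1.88  1.02  1.03  0.03]
0 1 lift [ 0.42  0.65 -1.05  2.08  0.77  0.86  0.63]
0.1 0 grasp [-0.03  0.53 -0.44  2.11  0.52  0.5  -2.28]
0.1 0 gauge [-0.48  0.61 -0.47  1.96  0.58
[... 510 characters left out ...]
.23]
0.2 1 lift [ 0.31  0.47 -0.89  2.22  0.86  0.58  0.5 ]
0.28 0 grasp [-0.25  0.46 -0.21  2.25  0.77  0.24 -2.58]
0.28 0 gauge [-1.28  0.56  0.44  2.1  -0.05  0.34 -2.39]
0.28 0 lift [-0.16  0.31 -0.34  2.3   0.62  0.33 -2.47]
0.28 1 grasp [ 0.15  0.56 -0.68  2.22  1.19  0.45  0.22]
0.28 1 gauge [-0.09  0.9  -1.11  2.03  1.38  1.01 -0.34]
0.28 1 lift [ 0.31  0.45 -0.89  2.28  1.03  0.52  0.32]
0.35 0 grasp None
0.35 0 gauge [-1.32  0.55  0.44  2.14  0.16  0.27 -2.62]
0.35 0 lift [-0.3   0.29 -0.2   2.36  0.8   0.24 -2.67]
0.35 1 grasp [-0.04  0.49 -0.46  2.28  1.36  0.31  0.  ]
0.35 1 gauge [-0.11  0.9  -1.11  2.07  1.47  1.04 -0.44]
0.35 1 lift [ 0.12  0.36 -0.68  2.33  1.11  0.38  0.21]
```

```bash
cat >> h.py <<'E'
TH=0.2
def RF(psi,th=None):
    return Rm(psi,TH if th is None else th)@np.diag([-1,1,-1.])
def T(g,psi): return np.array(g)+0.019*RF(psi)[:,1]
def st():
    s=env.sense();print("t %.2f w %.4f f %s pos %s q %s"%(s["t"],s["gripper_width"],s["wrist_force"].round(2),s["ee_pos"].round(4),s["joint_positions"].round(2)));return s
E
python3 - <<'E'
from h import *
psi=0.146;g=np.array([.486,.158,.050]);R=RF(psi)
env.movel([.199,-.619,.40],None,.25);st()
hi=T([.40,.14,.36],psi)
env.reach(hi,R);st()
env.movel(T(g,psi)-0.12*R[:,1],R,.2);st()
p,d=viewer.read_camera("top");cv2.imwrite("pics/t1.png",p[:,:,::-1])
p,d=viewer.read_camera("side");cv2.imwrite("pics/s1.png",p[:,:,::-1])
E
```

```text
t 2.19 w 0.0920 f [ 0.19  0.17 -1.52] pos [ 0.1988 -0.6184  0.3984] q [ 1.21  0.36 -0.    1.35  0.    1.43 -0.05]
t 4.97 w 0.0917 f [ 0.63  0.56 -0.44] pos [0.4041 0.14   0.3415] q [ 0.71 -0.21 -0.97  2.02 -0.17  1.05  1.52]
t 6.13 w 0.0917 f [ 1.23  0.41 -0.25] pos [0.4664 0.1554 0.1496] q [ 0.4   0.35 -0.95  2.14  0.59  0.67  0.78]
```

View pics/s1.png

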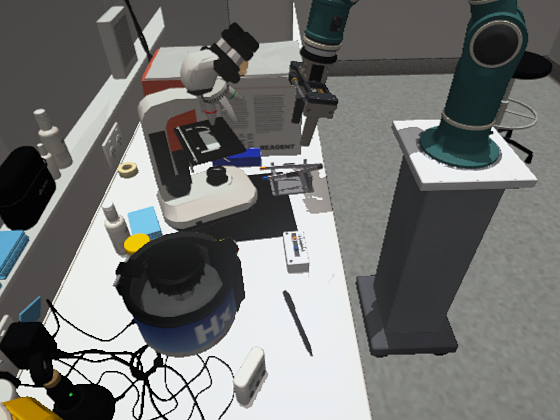

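View pics/t1.png

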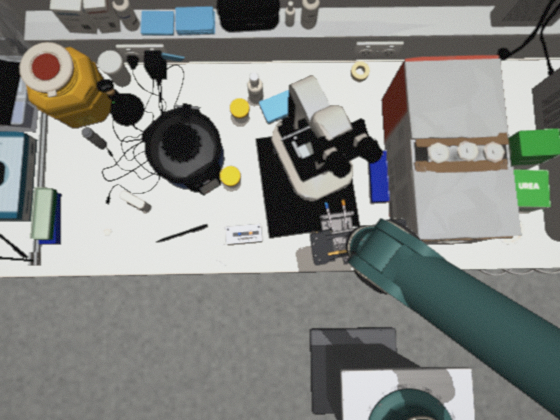

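```bash
python3 - <<'E'
from h import *
psi=0.146;g=np.array([.486,.158,.050]);R=RF(psi)
env.movel(T(g,psi),R,.1);st()
p,d=viewer.read_camera("side");cv2.imwrite("pics/s2.png",cv2.resize(p[120:240,230:370,::-1],None,fx=5,fy=5,interpolation=cv2.INTER_CUBIC))
p,d=viewer.read_camera("top");cv2.imwrite("pics/t2.png",cv2.resize(p[180:280,290:420,::-1],None,fx=5,fy=5,interpolation=cv2.INTER_CUBIC))
E
```

```text
t 7.58 w 0.0918 f [-0.37  0.35  0.35] pos [0.49   0.1587 0.0318] q [ 0.14  0.56 -0.66  2.17  0.94  0.49  0.47]
```

View pics/s2.png

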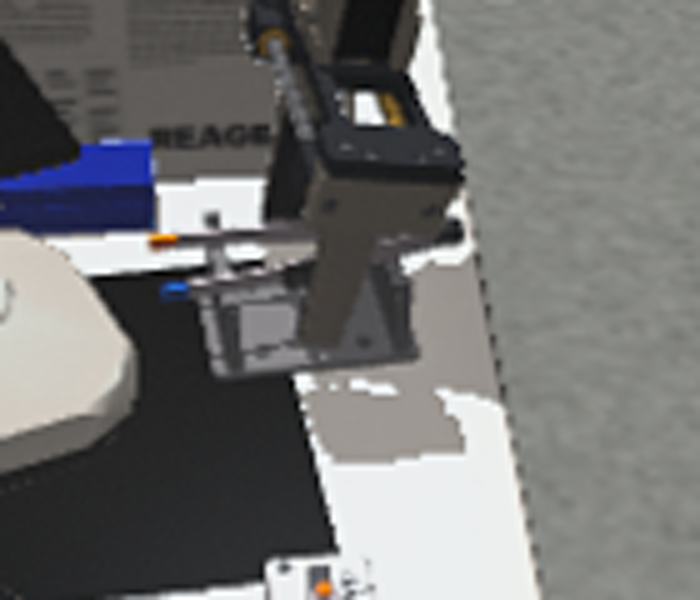

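View pics/t2.png

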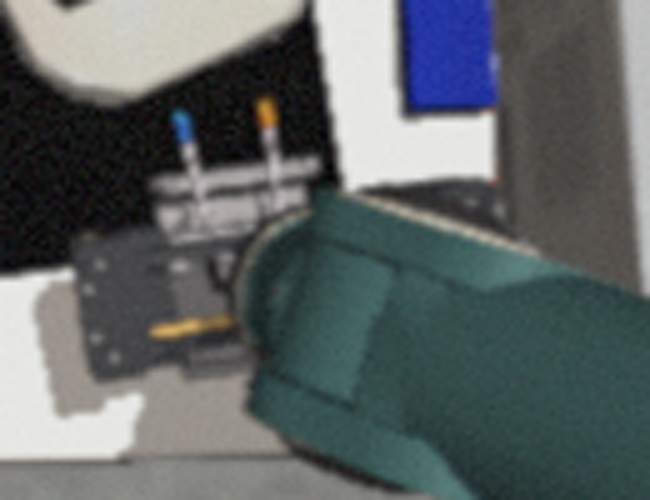

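```bash
python3 - <<'E'
from h import *
psi=0.146;R=RF(psi)
effector.grasp(squeeze=5.0);env.pause(.3);s=st()
p,d=viewer.read_camera("top")
for n,col,X in(("tb","b",(.551,.189,.05)),("to","o",(.557,.148,.05))):
    b=blob("top",p,col,X,7); print(n,b,ray_at("top",b[0],.052).round(4))
cv2.imwrite("pics/t3.png",cv2.resize(p[180:280,290:420,::-1],None,fx=5,fy=5,interpolation=cv2.INTER_CUBIC))
E
```

```text
t 8.90 w 0.0341 f [1.13 0.44 0.17] pos [0.4897 0.1586 0.0314] q [ 0.14  0.56 -0.66  2.17  0.94  0.48  0.47]
tb (array([330.4314845 , 204.77324633]), 27, [10, 3, 4, 8, 27]) [0.55   0.1786 0.052 ]
to (array([339.13095922, 202.89833429]), 33, [1, 4, 5, 8, 33]) [0.5543 0.1572 0.052 ]
```

View pics/t3.png

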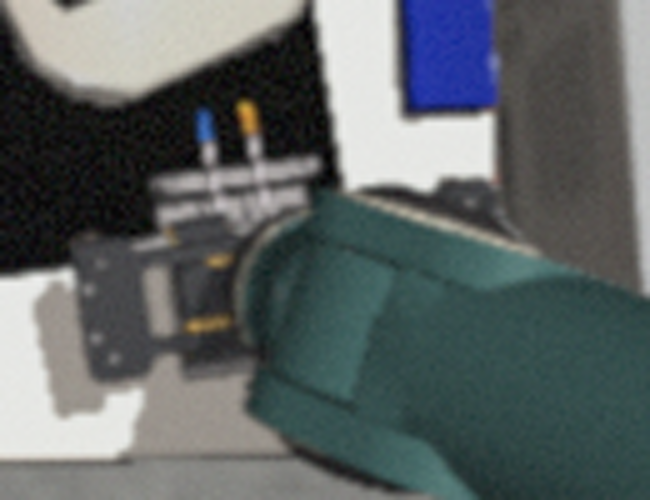

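```bash
python3 - <<'E'
from h import *
psi=0.146;R=RF(psi);g=np.array([.486,.158,.050])
env.movel(T(g+[-.003,0,.03],psi),R,.05);st()
env.movel(T(g+[-.05,0,.06],psi),R,.12);env.pause(.2);st()
effector.grasp(squeeze=4.1);env.pause(.3);st()
for c in("top","side"):
    p,d=viewer.read_camera(c)
    for n,col,X in(("tb","b",(.504,.184,.11)),("to","o",(.507,.155,.11))):
        b=blob(c,p,col,X,9); print(c,n,b,b and ray_at(c,b[0],.112).round(4))
    u,v=proj(c,(.46,.17,.1))[0].astype(int)
    cv2.imwrite(f"pics/{c}4.png",cv2.resize(p[v-55:v+55,u-70:u+70,::-1],None,fx=5,fy=5,interpolation=cv2.INTER_CUBIC))
E
```

```text
t 9.70 w 0.0340 f [ 0.13 -0.06 -0.51] pos [0.4868 0.1583 0.0614] q [ 0.2   0.52 -0.73  2.16  0.85  0.54  0.56]
t 10.52 w 0.0336 f [-0.3  -0.   -0.21] pos [0.4401 0.1585 0.0911] q [ 0.26  0.41 -0.83  2.24  0.75  0.55  0.59]
t 11.06 w 0.0370 f [ 0.6  -0.05 -1.03] pos [0.4397 0.1586 0.0914] q [ 0.26  0.41 -0.83  2.24  0.75  0.55  0.59]
top tb (array([332.95106036, 221.32952692]), 17, [9, 8, 3, 7, 17]) [0.5016 0.1813 0.112 ]
top to (array([344.57020057, 220.07067813]), 24, [8, 7, 4, 7, 24]) [0.504  0.1545 0.112 ]
side tb (array([284.27222222, 154.01666667]), 15, [8, 7, 6, 3, 15]) [0.5012 0.1838 0.112 ]
side to (array([282.61994135, 147.75249267]), 29, [8, 7, 7, 5, 29]) [0.5042 0.1576 0.112 ]
```

View pics/top4.png

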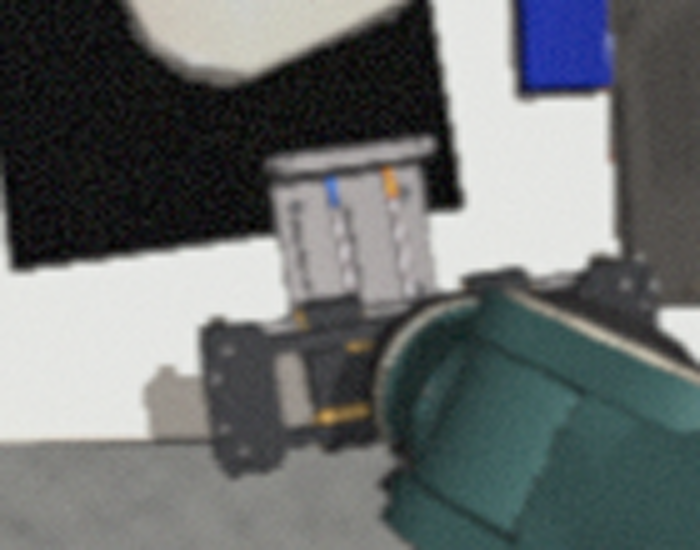

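View pics/side4.png

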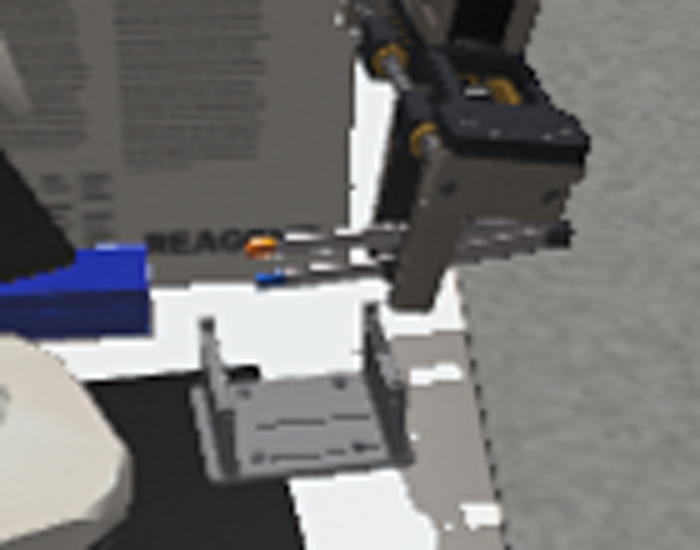

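```bash
python3 - <<'E'
from h import *
psi=0.062;R=RF(psi);g=np.array([.4146,.3852,.085])
env.movel(T([.41,.28,.11],.1),RF(.1),.1);st()
env.movel(T(g,psi),R,.08);env.pause(.4);st()
for c in("top","side"):
    p,d=viewer.read_camera(c)
    for n,col,X in(("tb","b",(.482,.4035,.088)),("to","o",(.483,.3765,.088))):
        b=blob(c,p,col,X,8); print(c,n,b,b and ray_at(c,b[0],.087).round(4))
    u,v=proj(c,(.46,.39,.08))[0].astype(int)
    cv2.imwrite(f"pics/{c}5.png",cv2.resize(p[v-55:v+55,u-70:u+70,::-1],None,fx=5,fy=5,interpolation=cv2.INTER_CUBIC))
E
```

```text
t 12.55 w 0.0371 f [-0.43  0.63 -0.95] pos [0.4139 0.2796 0.0913] q [-0.07  0.46 -0.79  2.15  0.8   0.64  0.24]
t 14.45 w 0.0369 f [-0.06  0.57 -1.29] pos [0.4184 0.3854 0.0664] q [-0.32  0.6  -0.72  1.99  0.87  0.73  0.03]
top tb (array([238.20647321, 233.36160714]), 20, [8, 6, 5, 6, 20]) [0.4801 0.4011 0.087 ]
top to (array([249.44622222, 232.39377778]), 23, [7, 6, 5, 6, 23]) [0.482  0.3748 0.087 ]
side tb (array([298.46779661, 229.22966102]), 23, [5, 7, 8, 4, 23]) [0.4817 0.4038 0.087 ]
side to (array([296.92269884, 219.84852547]), 25, [5, 8, 7, 4, 25]) [0.4831 0.3776 0.087 ]
```

View pics/top5.png

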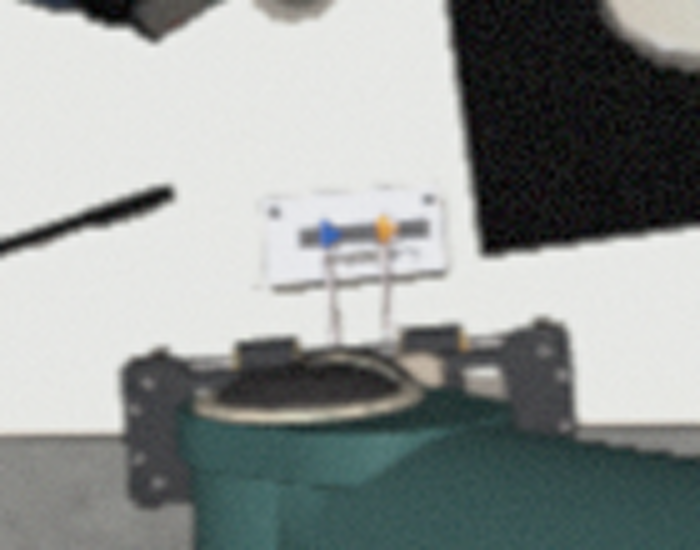

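View pics/side5.png

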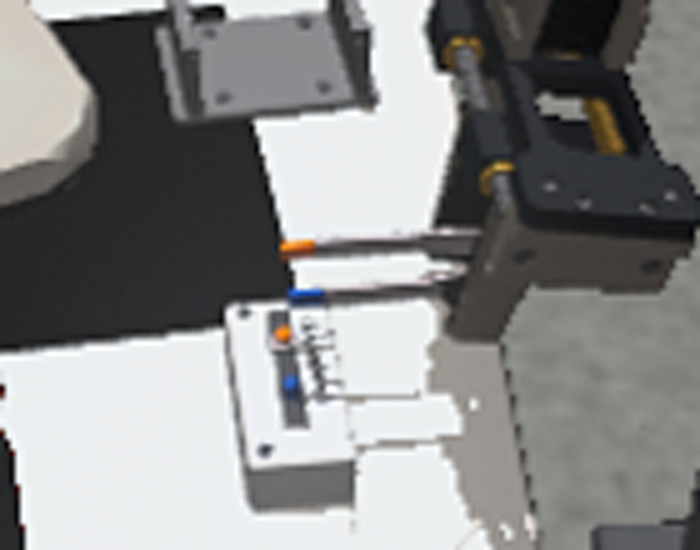

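```bash
python3 - <<'E'
from h import *
psi=0.062;R=RF(psi);g=np.array([.4151,.3852,.053])
env.movel(T(g,psi),R,.04);env.pause(.5);st()
for c in("top","side"):
    p,d=viewer.read_camera(c); P=cloud(c,d)
    for n,col,X in(("tb","b",(.482,.4035,.055)),("to","o",(.483,.3765,.055))):
        b=blob(c,p,col,X,8); print(c,n,b,b and ray_at(c,b[0],.0545).round(4)); 
        if b:
            u,v=np.round(b[0]).astype(int); print(P[v-1:v+2,u-1:u+2,2].round(4).tolist())
    u,v=proj(c,(.46,.39,.05))[0].astype(int)
    cv2.imwrite(f"pics/{c}6.png",cv2.resize(p[v-40:v+40,u-50:u+50,::-1],None,fx=7,fy=7,interpolation=cv2.INTER_CUBIC))
    for n in("tip_blue","tip_orange","mark_blue","mark_orange"):
        print(n,[(np.round(r["at"],4).tolist(),round(r["score"],2)) for r in tip_of(c,n)[:2]])
E
```

```text
t 16.00 w 0.0370 f [-0.77  0.01 -0.37] pos [0.4189 0.3854 0.0344] q [-0.36  0.65 -0.67  2.01  0.93  0.68 -0.03]
top tb (array([238.74255952, 234.16369048]), 18, [7, 6, 4, 6, 18]) [0.4816 0.4024 0.0545]
[[0.0522, 0.0565, 0.0328], [0.0527, 0.055, 0.033], [0.0531, 0.058, 0.0303]]
top to (array([250.0327381 , 233.18154762]), 21, [6, 6, 5, 6, 21]) [0.4835 0.3752 0.0545]
[[0.0559, 0.0567, 0.0346], [0.0566, 0.0568, 0.0366], [0.0565, 0.0549, 0.0317]]
tip_blue [([0.4818, 0.4035, 0.0516], 0.4)]
tip_orange [([0.4854, 0.3745, 0.0509], 0.41)]
mark_blue [([0.4861, 0.4034, 0.0365], 0.68)]
mark_orange [([0.4136, 0.3817, 0.0496], 0.33)]
side tb (array([298.19677871, 240.68977591]), 24, [5, 6, 8, 5, 24]) [0.4817 0.4034 0.0545]
[[0.0563, 0.0569, 0.0543], [0.0545, 0.0558, 0.0554], [0.0519, 0.052, 0.0519]]
side to (array([296.48907104, 231.12477231]), 33, [4, 7, 8, 5, 33]) [0.4835 0.3768 0.0545]
[[-0.0006, 0.0008, 0.0013], [0.0544, 0.0562, 0.0549], [0.053, 0.0537, 0.0561]]
tip_blue [([0.4852, 0.4027, 0.0468], 0.89)]
tip_orange [([0.4865, 0.1547, -0.0016], 0.7), ([0.4884, 0.3758, 0.0502], 0.66)]
mark_blue [([0.4889, 0.4044, 0.0393], 0.91)]
mark_orange [([0.4852, 0.3799, 0.0385], 0.36)]
```

View pics/top6.png

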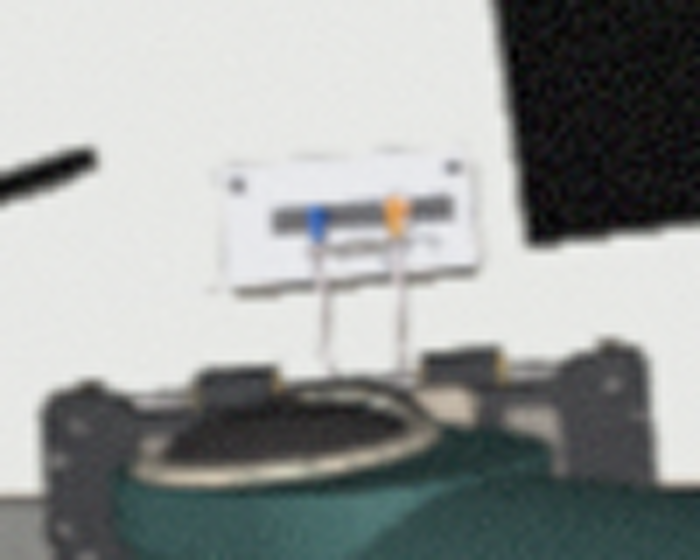

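View pics/side6.png

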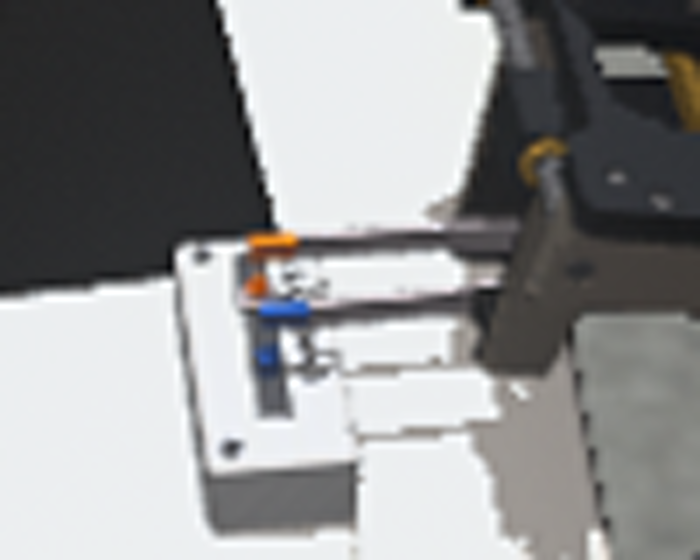

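```bash
python3 - <<'E'
from h import *
for _ in range(3): env.pause(.9);st()
p,d=viewer.read_camera("side")
for n,col,X in(("tb","b",(.482,.4035,.055)),("to","o",(.483,.3765,.055))):
    b=blob("side",p,col,X,8);print(n,b[0],ray_at("side",b[0],.0545).round(4))
workorder.finish_job()
E
```

```text
t 17.40 w 0.0367 f [ 0.59 -0.29  0.51] pos [0.4189 0.3854 0.0344] q [-0.36  0.65 -0.67  2.01  0.93  0.68 -0.03]
t 18.30 w 0.0368 f [-0.26 -0.13  0.19] pos [0.4188 0.3854 0.0344] q [-0.36  0.65 -0.67  2.01  0.93  0.68 -0.03]
t 19.20 w 0.0370 f [-0.32 -0.09 -0.3 ] pos [0.4189 0.3854 0.0344] q [-0.36  0.65 -0.67  2.01  0.93  0.68 -0.03]
tb [298.16059957 240.68879372] [0.4817 0.4034 0.0545]
to [296.49477035 231.1264211 ] [0.4835 0.3768 0.0545]
the job is handed in; nothing more can be done
```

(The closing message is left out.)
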